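# Close a sprung amplifier case and hold it shut

### The arm

A 6-joint arm with a two-finger parallel gripper is mounted at the origin on the work surface. World frame = base frame: x ahead of the robot, y to its left, z up, the work surface at z = 0. Lengths are in m, angles in rad, forces in N, time in s.
With the tool pointing down it reaches from about 0.35 to 0.775 m from the base axis. Payload 7.3 kg.
Tool frame: the origin (TCP) lies midway between the tips of the shut fingers; the grasp point (between the pads) lies 19 mm behind it; z points along the fingers, y is the line along which they close (so a half turn about z gives the same grasp; the last joint's range is limited). The gripper opens to 92 mm and grips with 3 to 60 N. Pads are 19 mm wide; open, the fingers measure 130 mm over their backs; the gripper's body (75 mm by 190 mm) begins 47 mm behind the grasp point.
Start: joints at [1.015, 0.342, 1.524, -0, 1.275, -0.146], TCP at [0.209, 0.482, 0.227] pointing down, gripper open.
Joint ranges: [-2.53, 2.53], [-0.77, 2.02], [0.04, 2.7], [-1, 4.14], [0.28, 2.66], [-3.11, 3.11]. Speed limits (rad/s): [2.57, 2.57, 3.14, 3.14, 3.14, 3.14].

### API

Orientations are given as [roll, pitch, yaw] about the fixed x, y, z axes, in that order (R = Rz(yaw) Ry(pitch) Rx(roll)).
In Python, from cell import robot, read_camera, camera_params, nets gives the robot as it stands. The module is installed in compiled form; this text tells all that it offers.
- The arm moves only by the tool step_arm, never from a script. Its argument "steps" is a list of rows, each an object of numbers: "x", "y", "z": the shift along the tool's x, y, z as a fraction of full scale; "rx", "ry", "rz": the turn, a rotation vector about the tool's x, y, z as a fraction of full scale; "claw": the opening, from -1 (shut) to 1 (fully open). In form: [{"x": .., "y": .., "z": .., "rx": .., "ry": .., "rz": .., "claw": ..}, ...]. A call has 1 to 12 rows; each row is the pose to reach, as a shift and turn from the pose commanded when the call began, along the tool's axes at that moment; what a row does not reach only later rows make up. Full scale, the value 1, is 750 mm for a shift and pi/4 rad for a turn. A row lasts 1/12 s, in which the tool goes at most 41.7 mm and 7.16 degrees, less where a joint would pass 70% of its speed; a pose out of reach is approached as far as the arm can. A call with a number of a shift or a turn outside -1 to 1 is refused whole. A call with a gripper value outside its range is refused whole. The fingers move at their own pace and stop on an object; "squeeze" is the grip in N (left out, the last holds). Time passes only in rows, so rows that repeat a pose let the fingers close. It gives the time, the measured TCP pose, the force, the opening and the grip force at its end, in the units of the state.
- robot.observe(): the state, without advancing time (a new reading comes with each control period).
- read_camera(name): name is "side" or "top"; returns (picture, depth): 480x640x3 uint8, blue, green, red; 480x640 float32, m along the optical axis (not along the pixel's ray), 0 where there is no reading.
- camera_params(name): a dict with "fx", "fy", "cx", "cy" (pixels), "k1" (the pictures are not rectified: a ray, as slopes to the right and down, at radius r is drawn at 1 + k1 r^2 times it, then the intrinsics apply), "R" (3x3) and "t" (3): a world point X has camera coordinates R X + t. Camera axes: x right, y down, z forward; pixel columns grow to the right and rows downward; lengths in m; the calibration is good to about 2 mm. A picture is of the moment at which its call begins. camera_params takes no time and is no camera call.
- robot.hand_in(): hands the job in; it is judged then, once.
Trained networks look in the newest picture that a camera, given by its name, has taken for a name from the list of things; names that differ only in an ending like _2 or _b are one class to them, and where a whole thing is asked for, a point or a joint stands for the part that bears it (a point fixed in the world has none). Each returns a list of dicts, best first, with "conf" (0 to 1); they miss things now and then, are a little off and sometimes report something else, mostly with a low value. They report only what shows in the picture. A call takes as long as a camera call. They do not tell look-alikes from the thing itself.
- nets.masks_of(camera, query): "region" (480x640 bool, what is visible of it) and "box" ([left, top, right, bottom] in pixels, round what is visible of it).
- nets.landmark_of(camera, query): "pixel" ([row, column] in pixels: a listed point, or the origin of a listed thing).
The state is a dict: "time": time; "qpos": joint angles; "qvel": joint speeds; "joint_efforts": joint torques, N m; "tool_pos": TCP position; "tool_rot": TCP orientation; "contact_force": force on the tool from outside, world axes, zero at the start; "torque": the same for the moment, N m; "opening": finger opening in m; "grip_force": force on a finger pad.
Only numpy, scipy, OpenCV 4.12 (cv2) and the standard library are available. Lean on these libraries where they do the work, as an engineer would, in place of code of your own. Each camera call takes 0.05 s, during which the arm holds its last target. There are 200 camera calls.

### The job

Pick the finned aluminium cover out of the cluttered parts tray, set it on the blue case so that both brass dowels come up through its two holes, and press it down against the sprung pad until it sits flush on the case rim all round. Finish still holding it pressed shut, so that the screws can be driven: the pad lifts the cover again if you let go. Leave the other parts in the tray and the solder reel standing where they are.

Things in the scene. Friction and masses are not known exactly. Their poses are not given: they have to be found in the camera images.
- cover: Loose cover, 0.28 kg: aluminium plate 110 (x) x 80 (y) x 10 mm with a heatsink 64 (x) x 32 (y) mm on the middle of its top, fins along x, fin tops 44 mm above the plate's underside. Grip the outer fins, 32 mm over their faces along y. Origin: centre of the underside; z up. Starts flat, fins up, on the tray floor. Two 11 mm through holes, uneven: it fits only one way round.
- hole_a (a point): Centre of cover hole A on the plate's underside, at x -43, y +27 mm in the cover's frame.
- hole_b (a point): Centre of cover hole B on the plate's underside, at x +43, y -14 mm in the cover's frame.
- housing: Fixed blue open box 110 (x) x 80 (y) mm, rim 45 mm above the desk, on a plywood board 150 x 120 x 6 mm. Two brass dowels rise from rim level: 8 mm thick, straight for 12 mm, then tapering to a 3 mm tip 20 mm above the rim. Origin: on the desk under the case's middle; z up. The closed cover has the housing's x, y and yaw, its underside 45 mm above this origin.
- dowel_a (a point): Axis of dowel A at rim height: x -43, y +27, z +45 mm in the housing's frame. It goes into hole A.
- dowel_b (a point): Axis of dowel B at rim height: x +43, y -14, z +45 mm in the housing's frame. It goes into hole B.
- pad (a joint): Travel (m) of the black spring pad, 36 x 26 mm, amid the case: 0 when up, its top 6 mm above the rim; 0.006 with the cover flush; stop at 0.009. Spring: 4.8 N at 0, 12 N at 0.006. The cover's weight does not push it down: the cover rides 6 mm high on the dowels' straight part; about 9 N of extra push closes it, then it meets the rigid rim.
- tray: Fixed grey parts tray, outside 240 (x) x 310 (y) mm, walls 5 mm thick and 35 mm high, floor 5 mm thick. Origin: centre of its underside. It stands on one side of the robot's x axis and the housing on the other. One half holds the cover, the other the clutter (on a 2 mm black sheet).
- toroid: Loose copper toroidal transformer in the tray, 67 mm in diameter, 32 mm high. Origin: centre of its underside. Leave alone.
- capacitor: Loose black capacitor with a silver top, standing in the tray, 25 mm in diameter, 38 mm high. Origin: centre of its underside. Leave alone.
- small_sink: Loose small black heatsink in the tray, 36 x 20 x 26 mm. Origin: centre of its underside. Leave alone.
- solder_reel: Loose yellow solder reel standing flat on the desk beyond the housing, 52 mm in diameter, 30 mm high. Origin: centre of its underside. Leave alone.
Not all that is in view belongs to the job. Of the things shaped like the cover, the aluminium one is meant.

How it is judged:
By the outcome, as a careful person would: the job done as asked, in the order asked, and still so for the second after the job is handed in, while the arm keeps its last pose, push and grip.
It also fails if it takes over 38 s, if anything falls off the work surface, if the arm or the gripper's body presses on something with over 40 N, if the wrist force passes 120 N, or if a joint passes its speed limit or range.

## Working session

There is one attempt and no reset: what is moved stays moved. The work goes in short steps, Python scripts to look and compute and a tool call to move; the robot and the scene stay as the last step left them, time stands still between calls to the robot, and variables do not carry over. Pictures are saved under pics/ and viewed, at most 10 in all, crops included, and the job is handed in when it is done.

Besides the shell and the picture viewer there is one more tool, called after "Call:" as name([rows], argument=value, ...), one row to a line, values as JSON. step_arm: Moves the arm, as the interface text tells. Its arguments: {"type":"object","properties":{"steps":{"type":"array","items":{"type":"object","properties":{"x":{"type":"number","minimum":-1,"maximum":1},"y":{"type":"number","minimum":-1,"maximum":1},"z":{"type":"number","minimum":-1,"maximum":1},"rx":{"type":"number","minimum":-1,"maximum":1},"ry":{"type":"number","minimum":-1,"maximum":1},"rz":{"type":"number","minimum":-1,"maximum":1},"claw":{"type":"number"}}}},"squeeze":{"type":"number"}},"required":["steps"]}

```bash
mkdir -p pics; cat > h.py <<'E'
import numpy as np, cv2
from cell import robot, read_camera, camera_params, nets
from scipy.spatial.transform import Rotation as Rn
def ray(cam,px):  # px Nx2 (col,row) -> slopes
    p=camera_params(cam); d=np.array([(px[:,0]-p['cx'])/p['fx'],(px[:,1]-p['cy'])/p['fy']]).T
    u=d.copy()
    for _ in range(20): u=d/(1+p['k1']*(u**2).sum(1,keepdims=True))
    return u
def at_z(cam,px,z):
    p=camera_params(cam);R=np.array(p['R']);t=np.array(p['t']);px=np.atleast_2d(np.array(px,float))
    u=ray(cam,px);d=np.c_[u,np.ones(len(u))]@R;c=-R.T@t
    s=(z-c[2])/d[:,2];return c+s[:,None]*d
def cloud(cam,depth,mask):
    p=camera_params(cam);R=np.array(p['R']);t=np.array(p['t'])
    v,u=np.nonzero(mask&(depth>0));r=ray(cam,np.c_[u,v].astype(float))
    P=np.c_[r,np.ones(len(r))]*depth[v,u][:,None];return (P-t)@R,np.c_[u,v]
def proj(cam,X):
    p=camera_params(cam);X=np.atleast_2d(X)@np.array(p['R']).T+np.array(p['t']);u=X[:,:2]/X[:,2:]
    u=u*(1+p['k1']*(u**2).sum(1,keepdims=True));return u*[p['fx'],p['fy']]+[p['cx'],p['cy']]
E
python3 - <<'E'
from h import *
print(robot.observe())
for c in ['top','side']:
    im,d=read_camera(c);cv2.imwrite(f'pics/{c}0.png',im);np.savez(f'{c}0.npz',im=im,d=d)
    for q in ['cover','housing','tray','solder_reel','toroid']:
        print(c,q,[(round(m['conf'],2),[int(b) for b in m['box']]) for m in nets.masks_of(c,q)])
    for q in ['cover','hole_a','hole_b','dowel_a','dowel_b','housing']:
        print(c,q,[(round(m['conf'],2),np.round(m['pixel'],1).tolist()) for m in nets.landmark_of(c,q)])
p=camera_params('top');print(p)
E
```

```text
{'time': 0.0, 'qpos': array([ 1.01496793e+00,  3.42700884e-01,  1.52502070e+00,  1.47513076e-05,
        1.27544219e+00, -1.46006021e-01]), 'qvel': array([ 1.46319798e-04,  2.08131184e-03,  3.50022330e-04, -9.97020725e-04,
       -1.31812960e-03,  6.49930318e-05]), 'joint_efforts': array([-8.71980683e-04, -4.31236231e+01, -2.44224018e+01,  7.18108658e-02,
        5.59470069e-02, -1.84706341e-04]), 'tool_pos': array([0.20893741, 0.48117233, 0.22605504]), 'tool_rot': array([-3.14004031e+00, -2.42533999e-04,  2.73176579e+00]), 'contact_force': array([ 0.3366481 , -0.13807611,  0.0730599 ]), 'torque': array([0.01561375, 0.02546781, 0.00330417]), 'grip_force': 0.0, 'opening': 0.0916747491285769}
top cover [(0.95, [139, 313, 180, 368]), (0.84, [218, 291, 278, 357]), (0.74, [268, 189, 310, 246]), (0.65, [399, 202, 465, 277]), (0.57, [96, 237, 138, 293])]
top housing [(0.53, [263, 186, 315, 247])]
top tray [(0.6, [169, 139, 338, 274])]
top solder_reel [(0.67, [396, 163, 424, 189])]
top toroid [(0.93, [204, 182, 238, 213])]
top cover [(0.88, [324.8, 250.2]), (0.83, [341.6, 157.5]), (0.77, [21
[... 1172 characters left out ...]
[237.2, 330.7]), (0.85, [183.9, 236.7]), (0.81, [244.0, 293.1]), (0.79, [217.5, 200.0]), (0.78, [247.1, 205.8]), (0.59, [189.7, 206.4]), (0.57, [213.4, 166.0])]
side dowel_a [(0.9, [311.8, 382.7]), (0.57, [318.9, 339.7]), (0.54, [206.9, 296.2])]
side dowel_b [(0.9, [311.8, 382.7]), (0.57, [318.9, 339.7]), (0.54, [206.9, 296.2])]
side housing [(0.71, [332.5, 366.4])]
{'fx': 556.2979718569752, 'fy': 556.2979718569752, 'cx': 313.40624534519173, 'cy': 230.42418719868644, 'k1': -0.07747818758339813, 'R': array([[ 0.00240283, -0.99999004,  0.00376019],
       [-0.99198451, -0.00285861, -0.12632716],
       [ 0.12633665, -0.00342651, -0.99198151]]), 't': array([0.08607564, 0.49274064, 1.11611236])}
```

```bash
python3 - <<'E'
import cv2
im=cv2.imread('pics/top0.png');cv2.imwrite('pics/top0c.png',cv2.resize(im[130:400,80:480],(800,540),interpolation=cv2.INTER_CUBIC))
im=cv2.imread('pics/side0.png');cv2.imwrite('pics/side0c.png',cv2.resize(im[150:390,130:430],(750,600),interpolation=cv2.INTER_CUBIC))
E
```

```text
(no output)
```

View pics/top0c.png

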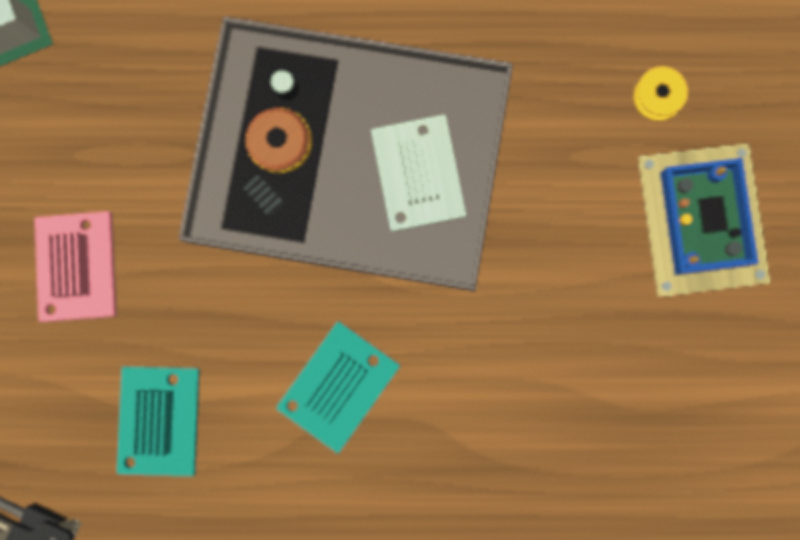

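View pics/side0c.png

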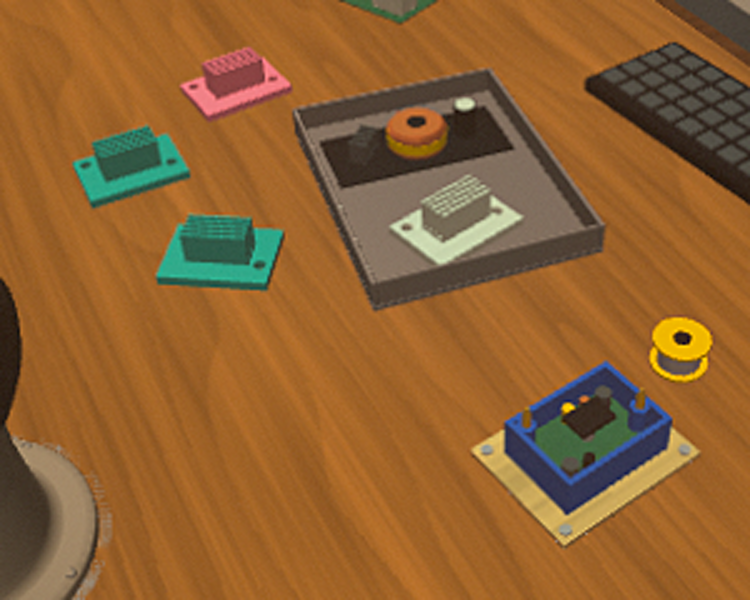

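Cover-shaped things in the top picture: the pale metallic one in the tray (~(289,217)), a pink one (~(117,265)), and teal ones (~(159,341) and (249,324)). The pale one fits, since it is bare aluminium and lies in the tray's free half. I'll enlarge it to confirm, and measure the cover and housing.

```bash
cat >> h.py <<'E'
def ortho(cam,im,x0,y0,z,half=0.1,s=0.0005):
    n=int(2*half/s);g=(np.arange(n)+.5)*s-half
    X,Y=np.meshgrid(x0-g,y0-g,indexing='ij')  # rows: -x, cols: -y
    P=proj(cam,np.c_[X.ravel(),Y.ravel(),np.full(X.size,z)]).reshape(n,n,2).astype(np.float32)
    return cv2.remap(im,P[...,0],P[...,1],cv2.INTER_CUBIC)
E
python3 - <<'E'
from h import *
T=np.load('top0.npz');S=np.load('side0.npz')
for c in ['top','side']:
    p=camera_params(c);print(c,'campos',-np.array(p['R']).T@p['t'],p['fx'])
print('top A,B at z.015',at_z('top',[[280,238.5],[291.5,195]],.015).round(4).tolist())
print('top dowels at z.06',at_z('top',[[426.5,260],[439,216]],.06).round(4).tolist())
print('side holes z.015', at_z('side',[[293.1,244.0],[330.7,237.2]],.015).round(4).tolist())
print('side dowels (net) z.045',at_z('side',[[339.7,318.9],[382.7,311.8]],.045).round(4).tolist())
cc=at_z('top',[[289,216]],.015)[0];hh=at_z('top',[[435,236]],.045)[0]
print(cc,hh)
a=ortho('top',T['im'],cc[0],cc[1],.015);b=ortho('top',T['im'],hh[0],hh[1],.045)
cv2.imwrite('pics/ortho.png',np.hstack([a,b]))
for c,D in (('top',T),('side',S)):
  P,uv=cloud(c,D['d'],np.ones((480,640),bool))
  for n,o,zlo,zhi in (('plate',cc,.009,.022),('fins',cc,.040,.056),('floor',cc,.002,.008),('rim',hh,.035,.050),('dow',hh,.051,.075),('board',hh,.003,.012)):
    m=(np.hypot(P[:,0]-o[0],P[:,1]-o[1])<.085)&(P[:,2]>zlo)&(P[:,2]<zhi);q=P[m]
    if n=='plate':
        m2=np.hypot(q[:,0]-o[0],q[:,1]-o[1])<.075; q=q[m2]
    if len(q)>5:
        r=cv2.minAreaRect((q[:,:2]*1000).astype(np.float32));print(c,n,len(q),q[:,2].mean().round(4),np.round(r[0],1),np.round(r[1],1),round(r[2],1))
    if n=='dow': print(c,'dowpts',q.round(4).tolist()[:24])
E
```

```text
top campos [0.34757837 0.0913077  1.16908569] 556.2979718569752
side campos [ 0.09656846 -0.63567368  0.75603289] 456.8741311348062
top A,B at z.015 [[0.4774, 0.157, 0.015], [0.5697, 0.1337, 0.015]]
top dowels at z.06 [[0.4297, -0.1394, 0.06], [0.519, -0.167, 0.06]]
side holes z.015 [[0.4749, 0.1463, 0.015], [0.5698, 0.1219, 0.015]]
side dowels (net) z.045 [[0.4329, -0.1379, 0.045], [0.5188, -0.1664, 0.045]]
[0.52492408 0.13860766 0.015     ] [ 0.4799683  -0.16110585  0.045     ]
top plate 1770 0.0157 [524.6 139.6] [145.9 142.4] 26.4
top fins 232 0.0495 [532.3 106. ] [63.9 99.8] 11.9
top floor 2354 0.0052 [525.3 138.9] [169.2 167.7] 89.9
top rim 795 0.0438 [ 477.6 -162.4] [111.2  80.5] 7.4
top dow 170 0.0541 [ 467.  -176.2] [ 65.7 107.8] 74.0
top dowpts [[0.5264, -0.1628, 0.052], [0.5251, -0.169, 0.0606], [0.5242, -0.1697, 0.0662], [0.5244, -0.167, 0.0517], [0.5238, -0.1681, 0.0558], [0.5226, -0.1683, 0.0635], [0.5219, -0.1693, 0.0678], [0.5221, -0.1716, 0.0669], [0.5223, -0.1668, 0.0523], [0.5212, -0.1671, 0.0595], [0.5209, -0.1687, 0.0613], [0.5202, -0.1698, 0.0655], [0.5203, -0.17
[... 643 characters left out ...]
ts [[0.5213, -0.1706, 0.0684], [0.5194, -0.1701, 0.066], [0.5213, -0.171, 0.0658], [0.5238, -0.1711, 0.0644], [0.5197, -0.1702, 0.0629], [0.5212, -0.1715, 0.0632], [0.5234, -0.172, 0.0625], [0.5176, -0.17, 0.0609], [0.5191, -0.1713, 0.0612], [0.5207, -0.1725, 0.0615], [0.5234, -0.1725, 0.0599], [0.4912, -0.149, 0.0525], [0.5188, -0.1691, 0.0563], [0.5194, -0.1714, 0.0582], [0.5214, -0.1722, 0.0578], [0.522, -0.1744, 0.0596], [0.4846, -0.1479, 0.0521], [0.4866, -0.1486, 0.0517], [0.4922, -0.1514, 0.0511], [0.4939, -0.1524, 0.0511], [0.5186, -0.1697, 0.0539], [0.5187, -0.1725, 0.0566], [0.5218, -0.1721, 0.0544], [0.523, -0.1738, 0.0553]]
side board 1167 0.007 [ 479.5 -163.2] [163.2 162.3] 88.5
```

View pics/ortho.png

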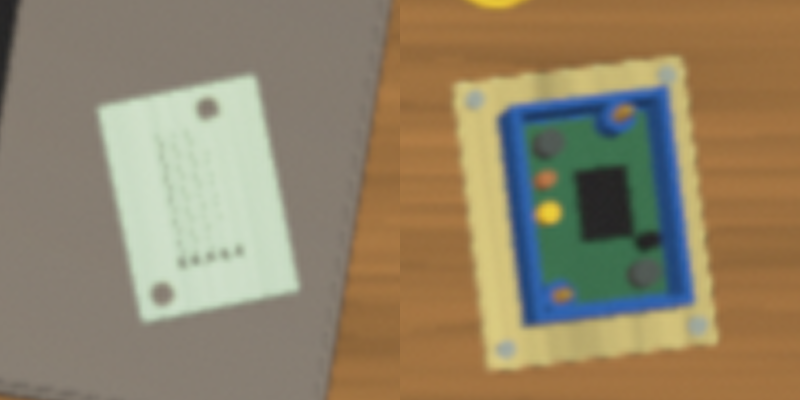

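The enlarged crop shows a pale bare-metal plate with fins and two holes at crop (207,108) and (162,294), lying on the tray floor, so this is the aluminium cover. In the right half, the housing's dowels are at (620,112) and (562,294), the same sense as the cover's holes.

```bash
cat >> h.py <<'E'
def plan(tgt,yaw,cur=None,rot=None):  # target TCP pos, tool yaw (roll=pi) -> fractions
    s=robot.observe();cur=s['tool_pos'] if cur is None else np.array(cur)
    R0=Rn.from_euler('xyz',s['tool_rot'] if rot is None else rot)
    R1=Rn.from_euler('xyz',[np.pi,0,yaw])
    sh=R0.inv().apply(np.array(tgt)-cur)/.75; tu=(R0.inv()*R1).as_rotvec()/(np.pi/4)
    print('shift',sh.round(4).tolist(),'turn',tu.round(4).tolist())
E
python3 - <<'E'
from h import *
T=np.load('top0.npz')
c0=np.array([0.52492408,0.13860766]);a=ortho('top',T['im'],*c0,.015)
g=a[:,:,1].astype(float);hi=np.median(g[220:300,250:270]);hi=np.percentile(g[80:320,100:300],60);lo=np.median(g[330:370,60:300]);print(hi,lo)
m=(g>(hi+lo)/2).astype(np.uint8);n,l,st,ce=cv2.connectedComponentsWithStats(m);i=l[200,250]
cs,_=cv2.findContours((l==i).astype(np.uint8),cv2.RETR_EXTERNAL,cv2.CHAIN_APPROX_NONE);c=max(cs,key=cv2.contourArea)
w=lambda rc:np.array([c0[0]-((rc[1]+.5)*.5-100)/1000,c0[1]-((rc[0]+.5)*.5-100)/1000])
r=cv2.minAreaRect(c);print(w(r[0]),np.array(r[1])/2,r[2],cv2.contourArea(c)/4)
M=cv2.moments(c);cen=w((M['m10']/M['m00'],M['m01']/M['m00']));th=.5*np.arctan2(2*M['mu11'],M['mu20']-M['mu02'])
# image long axis dir (cos th, sin th) col,row -> world x=-row,y=-col
d=np.array([-np.sin(th),-np.cos(th)]);d*=np.sign(d[0]);print('moments',cen,np.degrees(np.arctan2(d[1],d[0])))
yaw=np.arctan2(d[1],d[0])
for n,h in(('A',(162,294)),('B',(207,108))):
    q=w(h)-cen;print(n,(Rn.from_euler('z',-yaw).apply([*q,0])*1000).round(1))
plan([*cen,.13],yaw+np.pi,cur=[.209,.4817,.2268])
E
```

```text
219.0 126.0
[0.52565948 0.1393354 ] [110.86486816  80.98708344] 78.26692199707031 8818.625
moments [0.52568557 0.1393404 ] 11.859544815659046
A [-43.3  27.5   0. ]
B [ 43.1 -13.6   0. ]
shift [-0.5691, -0.2505, 0.1291] turn [0.0001, 0.0001, -0.7853]
```

Call:
step_arm([
  {"x":-0.569,"y":-0.2505,"z":0.05,"rz":-0.785,"claw":0.35},
  {"x":-0.569,"y":-0.2505,"z":0.05,"rz":-0.785,"claw":0.35},
  {"x":-0.569,"y":-0.2505,"z":0.05,"rz":-0.785,"claw":0.35},
  {"x":-0.569,"y":-0.2505,"z":0.05,"rz":-0.785,"claw":0.35},
  {"x":-0.569,"y":-0.2505,"z":0.05,"rz":-0.785,"claw":0.35},
  {"x":-0.569,"y":-0.2505,"z":0.05,"rz":-0.785,"claw":0.35},
  {"x":-0.569,"y":-0.2505,"z":0.129,"rz":-0.785,"claw":0.35},
  {"x":-0.569,"y":-0.2505,"z":0.129,"rz":-0.785,"claw":0.35},
  {"x":-0.569,"y":-0.2505,"z":0.129,"rz":-0.785,"claw":0.35},
  {"x":-0.569,"y":-0.2505,"z":0.129,"rz":-0.785,"claw":0.35},
  {"x":-0.569,"y":-0.2505,"z":0.129,"rz":-0.785,"claw":0.35},
  {"x":-0.569,"y":-0.2505,"z":0.129,"rz":-0.785,"claw":0.35},
])

```text
$.steps[0]: bad value
```

Call:
step_arm([
  {"x":-0.569,"y":-0.2505,"z":0.05,"rx":0,"ry":0,"rz":-0.785,"claw":0.35},
  {"x":-0.569,"y":-0.2505,"z":0.05,"rx":0,"ry":0,"rz":-0.785,"claw":0.35},
  {"x":-0.569,"y":-0.2505,"z":0.05,"rx":0,"ry":0,"rz":-0.785,"claw":0.35},
  {"x":-0.569,"y":-0.2505,"z":0.05,"rx":0,"ry":0,"rz":-0.785,"claw":0.35},
  {"x":-0.569,"y":-0.2505,"z":0.05,"rx":0,"ry":0,"rz":-0.785,"claw":0.35},
  {"x":-0.569,"y":-0.2505,"z":0.05,"rx":0,"ry":0,"rz":-0.785,"claw":0.35},
  {"x":-0.569,"y":-0.2505,"z":0.129,"rx":0,"ry":0,"rz":-0.785,"claw":0.35},
  {"x":-0.569,"y":-0.2505,"z":0.129,"rx":0,"ry":0,"rz":-0.785,"claw":0.35},
  {"x":-0.569,"y":-0.2505,"z":0.129,"rx":0,"ry":0,"rz":-0.785,"claw":0.35},
  {"x":-0.569,"y":-0.2505,"z":0.129,"rx":0,"ry":0,"rz":-0.785,"claw":0.35},
  {"x":-0.569,"y":-0.2505,"z":0.129,"rx":0,"ry":0,"rz":-0.785,"claw":0.35},
  {"x":-0.569,"y":-0.2505,"z":0.129,"rx":0,"ry":0,"rz":-0.785,"claw":0.35},
])

```text
time: 2.2
tool_pos: [0.5238, 0.1408, 0.1309]
tool_rot: [3.141, 0.0, -2.935]
contact_force: [0.9, 0.1, 0.4]
opening: 0.062
grip_force: 0.0
```

Call:
step_arm([
  {"x":0,"y":0,"z":0.06,"rx":0,"ry":0,"rz":0,"claw":0.35},
  {"x":0,"y":0,"z":0.11,"rx":0,"ry":0,"rz":0,"claw":0.35},
  {"x":0,"y":0,"z":0.11,"rx":0,"ry":0,"rz":0,"claw":0.35},
  {"x":0,"y":0,"z":0.11,"rx":0,"ry":0,"rz":0,"claw":0.35},
])

```text
time: 2.53
tool_pos: [0.5213, 0.1422, 0.0477]
tool_rot: [3.141, -0.005, -2.935]
contact_force: [-0.0, 0.0, 0.2]
opening: 0.0619
grip_force: 0.0
```

```bash
python3 - <<'E'
from h import *
s=robot.observe();print(s['tool_pos'],s['tool_rot'],s['qpos'].round(3));plan([.5257,.1393,.020],.207+np.pi)
im,d=read_camera('side');cv2.imwrite('pics/side1.png',cv2.resize(im[170:290,230:390],(800,600),interpolation=cv2.INTER_CUBIC))
E
```

```text
[0.52128439 0.14224262 0.04765034] [ 3.14109    -0.00512391 -2.93507994] [ 0.124  0.579  1.695  0.     0.873 -1.653]
shift [-0.0051, -0.0051, 0.0368] turn [0.0006, -0.0065, -0.0006]
```

View pics/side1.png

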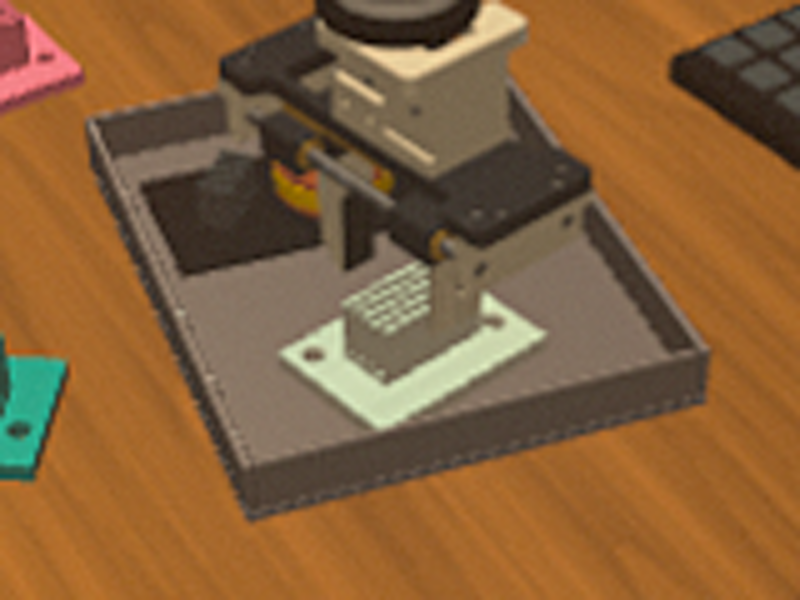

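The side view shows the open fingers straddling the fins: near finger at crop (457,290), far finger at (345,220). I'll let the arm settle while applying the small correction.

Call:
step_arm([
  {"x":0,"y":0,"z":0,"rx":0,"ry":0,"rz":0,"claw":0.35},
  {"x":0,"y":0,"z":0,"rx":0,"ry":0,"rz":0,"claw":0.35},
])

```text
time: 2.75
tool_pos: [0.5243, 0.1432, 0.0518]
tool_rot: [-3.141, 0.005, -2.934]
contact_force: [0.3, 0.3, 0.8]
opening: 0.0622
grip_force: 0.0
```

```bash
python3 - <<'E'
from h import *
s=robot.observe();print(s['tool_pos'],s['tool_rot'],s['qvel'].round(4));plan([.5257,.1393,.020],.207+np.pi)
E
```

```text
[0.52431369 0.14323267 0.05176476] [-3.14122739  0.00519775 -2.93392582] [ 0.0022  0.0008  0.01    0.0017 -0.0075  0.0001]
shift [-0.0005, -0.0055, 0.0424] turn [-0.0005, 0.0066, 0.0008]
```

Call:
step_arm([
  {"x":0,"y":0,"z":0,"rx":0,"ry":0,"rz":0,"claw":0.35},
  {"x":0,"y":0,"z":0,"rx":0,"ry":0,"rz":0,"claw":0.35},
  {"x":0,"y":0,"z":0,"rx":0,"ry":0,"rz":0,"claw":0.35},
  {"x":0,"y":0,"z":0,"rx":0,"ry":0,"rz":0,"claw":0.35},
])

```text
time: 3.08
tool_pos: [0.5229, 0.1427, 0.0495]
tool_rot: [-3.142, 0.001, -2.935]
contact_force: [0.4, -0.3, 0.2]
opening: 0.0618
grip_force: 0.0
```

```bash
python3 - <<'E'
from h import *
s=robot.observe();print(s['tool_pos'],s['tool_rot'],s['qvel'].round(4));plan([.5257,.1393,.020],.207+np.pi)
E
```

```text
[0.5228811  0.14265669 0.04951492] [-3.14156741e+00  9.86764536e-04 -2.93462088e+00] [-0.002   0.0077  0.0038  0.0001 -0.0012  0.0004]
shift [-0.0027, -0.0052, 0.0394] turn [-0.0, 0.0013, -0.0]
```

Call:
step_arm([
  {"x":-0.0027,"y":-0.0052,"z":0.012,"rx":0,"ry":0,"rz":0,"claw":0.35},
  {"x":-0.0027,"y":-0.0052,"z":0.024,"rx":0,"ry":0,"rz":0,"claw":0.35},
  {"x":-0.0027,"y":-0.0052,"z":0.034,"rx":0,"ry":0,"rz":0,"claw":0.35},
  {"x":-0.0027,"y":-0.0052,"z":0.038,"rx":0,"ry":0,"rz":0,"claw":0.35},
  {"x":-0.0027,"y":-0.0052,"z":0.038,"rx":0,"ry":0,"rz":0,"claw":0.35},
  {"x":-0.0027,"y":-0.0052,"z":0.038,"rx":0,"ry":0,"rz":0,"claw":0.35},
])

```text
time: 3.58
tool_pos: [0.5252, 0.1391, 0.0199]
tool_rot: [3.141, -0.001, -2.935]
contact_force: [0.7, 0.2, 0.8]
opening: 0.0621
grip_force: 0.0
```

```bash
python3 - <<'E'
from h import *
s=robot.observe();print(s['tool_pos'],s['tool_rot'],s['qvel'].round(4));plan([.5257,.1393,.020],.207+np.pi)
E
```

```text
[0.52521459 0.13909812 0.01988782] [ 3.14141767e+00 -1.04237518e-03 -2.93482652e+00] [ 0.0015 -0.0137 -0.008   0.0006  0.0007 -0.0004]
shift [-0.0007, 0.0001, -0.0002] turn [0.0002, -0.0013, -0.0003]
```

Call:
step_arm([
  {"x":0,"y":0,"z":0,"rx":0,"ry":0,"rz":0,"claw":-1},
  {"x":0,"y":0,"z":0,"rx":0,"ry":0,"rz":0,"claw":-1},
  {"x":0,"y":0,"z":0,"rx":0,"ry":0,"rz":0,"claw":-1},
  {"x":0,"y":0,"z":0,"rx":0,"ry":0,"rz":0,"claw":-1},
  {"x":0,"y":0,"z":0,"rx":0,"ry":0,"rz":0,"claw":-1},
  {"x":0,"y":0,"z":0,"rx":0,"ry":0,"rz":0,"claw":-1},
  {"x":0,"y":0,"z":0,"rx":0,"ry":0,"rz":0,"claw":-1},
  {"x":0,"y":0,"z":0,"rx":0,"ry":0,"rz":0,"claw":-1},
], squeeze=55)

```text
time: 4.25
tool_pos: [0.5256, 0.1392, 0.0206]
tool_rot: [3.141, 0.0, -2.935]
contact_force: [-1.0, 0.4, 2.6]
opening: 0.0316
grip_force: 55.0
```

```bash
python3 - <<'E'
from h import *
s=robot.observe();print(s['tool_pos'],s['tool_rot'],s['contact_force'],s['opening'],s['grip_force'])
E
```

```text
[0.52556923 0.13915705 0.02061637] [ 3.14149029e+00  3.37416623e-04 -2.93490468e+00] [-1.0411553   0.40992605  2.62960876] 0.03155741880202976 54.997703433036804
```

Call:
step_arm([
  {"x":0,"y":0,"z":-0.02,"rx":0,"ry":0,"rz":0,"claw":-1},
  {"x":0,"y":0,"z":-0.06,"rx":0,"ry":0,"rz":0,"claw":-1},
  {"x":0,"y":0,"z":-0.11,"rx":0,"ry":0,"rz":0,"claw":-1},
  {"x":0,"y":0,"z":-0.147,"rx":0,"ry":0,"rz":0,"claw":-1},
  {"x":0,"y":0,"z":-0.147,"rx":0,"ry":0,"rz":0,"claw":-1},
  {"x":0,"y":0,"z":-0.147,"rx":0,"ry":0,"rz":0,"claw":-1},
])

```text
time: 4.75
tool_pos: [0.526, 0.1392, 0.1317]
tool_rot: [-3.141, 0.003, -2.935]
contact_force: [-0.5, -0.4, -3.8]
opening: 0.0316
grip_force: 55.0
```

```bash
python3 - <<'E'
from h import *
s=robot.observe();print(s['tool_pos'],s['tool_rot'],s['contact_force'],s['opening'],s['grip_force'])
plan([.4777,-.162,.125],.124+np.pi)
E
```

```text
[0.52603295 0.1391728  0.13166878] [-3.14137138e+00  2.73648789e-03 -2.93480288e+00] [-0.54377203 -0.37939162 -3.80696861] 0.03159732521166754 54.99608874320984
shift [0.1455, -0.3798, 0.0086] turn [-0.0001, 0.0035, 0.1054]
```

Call:
step_arm([
  {"x":0.009,"y":-0.023,"z":0,"rx":0,"ry":0,"rz":0.01,"claw":-1},
  {"x":0.023,"y":-0.06,"z":0,"rx":0,"ry":0,"rz":0.02,"claw":-1},
  {"x":0.039,"y":-0.102,"z":0,"rx":0,"ry":0,"rz":0.03,"claw":-1},
  {"x":0.055,"y":-0.144,"z":0,"rx":0,"ry":0,"rz":0.04,"claw":-1},
  {"x":0.071,"y":-0.186,"z":0,"rx":0,"ry":0,"rz":0.05,"claw":-1},
  {"x":0.087,"y":-0.228,"z":0,"rx":0,"ry":0,"rz":0.06,"claw":-1},
  {"x":0.103,"y":-0.27,"z":0,"rx":0,"ry":0,"rz":0.08,"claw":-1},
  {"x":0.119,"y":-0.312,"z":0,"rx":0,"ry":0,"rz":0.1,"claw":-1},
  {"x":0.133,"y":-0.348,"z":0.004,"rx":0,"ry":0,"rz":0.105,"claw":-1},
  {"x":0.142,"y":-0.37,"z":0.0086,"rx":0,"ry":0,"rz":0.1055,"claw":-1},
  {"x":0.1455,"y":-0.38,"z":0.0086,"rx":0,"ry":0,"rz":0.1055,"claw":-1},
  {"x":0.1455,"y":-0.38,"z":0.0086,"rx":0,"ry":0,"rz":0.1055,"claw":-1},
])

```text
time: 5.75
tool_pos: [0.4759, -0.1631, 0.1223]
tool_rot: [3.14, -0.003, -3.02]
contact_force: [0.0, 0.5, -2.6]
opening: 0.0318
grip_force: 55.0
```

Call:
step_arm([
  {"x":0,"y":0,"z":0,"rx":0,"ry":0,"rz":0,"claw":-1},
  {"x":0,"y":0,"z":0,"rx":0,"ry":0,"rz":0,"claw":-1},
  {"x":0,"y":0,"z":0,"rx":0,"ry":0,"rz":0,"claw":-1},
  {"x":0,"y":0,"z":0,"rx":0,"ry":0,"rz":0,"claw":-1},
  {"x":0,"y":0,"z":0,"rx":0,"ry":0,"rz":0,"claw":-1},
  {"x":0,"y":0,"z":0,"rx":0,"ry":0,"rz":0,"claw":-1},
])

```text
time: 6.25
tool_pos: [0.4773, -0.1617, 0.1243]
tool_rot: [-3.142, 0.0, -3.017]
contact_force: [-0.2, -0.3, -3.0]
opening: 0.0318
grip_force: 55.0
```

```bash
python3 - <<'E'
from h import *
s=robot.observe();print(s['tool_pos'],s['tool_rot'],s['contact_force'],s['opening'],s['grip_force'])
plan([.4777,-.162,.125],.124+np.pi)
yaw=s['tool_rot'][2]-np.pi;c=s['tool_pos'].copy();zt=c[2]-.0156+.010
for cam in('top','side'):
    im,d=read_camera(cam);np.savez(f'{cam}2.npz',im=im,d=d)
    if cam=='side':cv2.imwrite('pics/side2.png',cv2.resize(im[230:400,270:470],(706,600),interpolation=cv2.INTER_CUBIC))
    P,uv=cloud(cam,d,np.ones((480,640),bool))
    q=(P-c)@Rn.from_euler('z',yaw).as_matrix()
    m=(abs(P[:,2]-zt)<.006)&(abs(q[:,0])<.08)&(abs(q[:,1])<.06)
    print(cam,'plate pts in tool frame x,y range',np.percentile(q[m],[1,99],axis=0).round(4).tolist(),m.sum(),P[m][:,2].mean())
    r=cv2.minAreaRect((P[m][:,:2]*1000).astype(np.float32));print(r)
    for k in('hole_a',):
        for o in nets.landmark_of(cam,k):
            w=at_z(cam,[[o['pixel'][1],o['pixel'][0]]],zt)[0];l=(w-c)@Rn.from_euler('z',yaw).as_matrix()
            if np.hypot(*l[:2])<.07: print(cam,k,round(o['conf'],2),np.round(o['pixel'],1),(l*1000).round(1)[:2])
E
```

```text
[ 0.47733018 -0.16170675  0.12432955] [-3.14154037e+00  2.05874955e-04 -3.01675014e+00] [-0.24596623 -0.32744479 -2.95827182] 0.03180190745289024 54.99616205692291
shift [-0.0004, -0.0004, -0.0009] turn [-0.0001, 0.0003, 0.0011]
top plate pts in tool frame x,y range [[-0.0474, -0.0099, -0.0104], [0.0549, 0.0397, -0.0011]] 272 0.11922522025773595
((484.2362976074219, -146.3301544189453), (100.80477905273438, 82.02234649658203), 23.25815773010254)
top hole_a 0.84 [212.3 449.1] [ 38.2 -16.2]
top hole_a 0.8 [257.7 429.2] [-43.6  35. ]
top hole_a 0.19 [215.7 439.4] [33.9  3.4]
side plate pts in tool frame x,y range [[-0.0554, -0.0399, -0.011], [0.0252, 0.04, -0.0003]] 865 0.11913179393107508
((463.91973876953125, -162.9640655517578), (86.16529846191406, 82.4522933959961), 7.219403266906738)
side hole_a 0.95 [297.3 341.9] [-45.4  20.7]
side hole_a 0.86 [291.4 386. ] [ 31.5 -18.9]
```

View pics/side2.png

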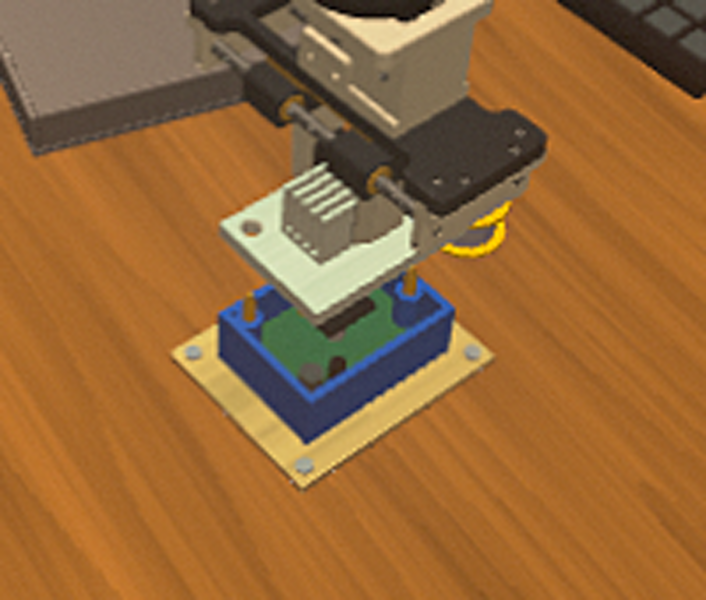

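The side view shows the cover held level above the case, with the holes over the dowels: hole A at crop (252,228) above its dowel tip at (250,297). In the tool frame the plate is centred, so I'll lower it gently.

Call:
step_arm([
  {"x":0,"y":0,"z":0.012,"rx":0,"ry":0,"rz":0.001,"claw":-1},
  {"x":0,"y":0,"z":0.027,"rx":0,"ry":0,"rz":0.001,"claw":-1},
  {"x":0,"y":0,"z":0.04,"rx":0,"ry":0,"rz":0.001,"claw":-1},
  {"x":0,"y":0,"z":0.048,"rx":0,"ry":0,"rz":0.001,"claw":-1},
  {"x":0,"y":0,"z":0.054,"rx":0,"ry":0,"rz":0.001,"claw":-1},
  {"x":0,"y":0,"z":0.059,"rx":0,"ry":0,"rz":0.001,"claw":-1},
  {"x":0,"y":0,"z":0.062,"rx":0,"ry":0,"rz":0.001,"claw":-1},
  {"x":0,"y":0,"z":0.064,"rx":0,"ry":0,"rz":0.001,"claw":-1},
  {"x":0,"y":0,"z":0.064,"rx":0,"ry":0,"rz":0.001,"claw":-1},
  {"x":0,"y":0,"z":0.064,"rx":0,"ry":0,"rz":0.001,"claw":-1},
])

```text
time: 7.28
tool_pos: [0.4773, -0.1623, 0.0764]
tool_rot: [-3.141, 0.0, -3.018]
contact_force: [0.2, 0.1, -2.9]
opening: 0.0318
grip_force: 55.0
```

```bash
python3 - <<'E'
from h import *
s=robot.observe();print(s['tool_pos'],s['tool_rot'],s['contact_force'],s['torque'],s['opening'])
im,d=read_camera('side');np.savez('side3.npz',im=im,d=d);cv2.imwrite('pics/side3.png',cv2.resize(im[260:360,300:430],(780,600),interpolation=cv2.INTER_CUBIC))
E
```

```text
[ 0.47733637 -0.16227879  0.07640759] [-3.14142683e+00  4.03734291e-04 -3.01844305e+00] [ 0.21464107  0.10224151 -2.94729929] [ 0.04776305 -0.02341463  0.0430021 ] 0.03178328610251721
```

View pics/side3.png

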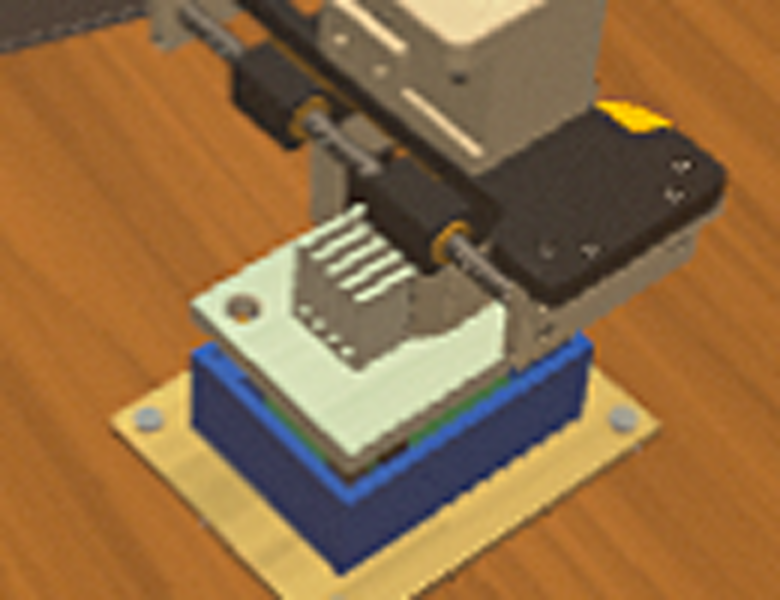

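Dowel A's tip shows inside hole A at crop (242,306), and there is no lateral force. I'll continue down to the pad.

Call:
step_arm([
  {"x":0,"y":0,"z":0.004,"rx":0,"ry":0,"rz":0,"claw":-1},
  {"x":0,"y":0,"z":0.007,"rx":0,"ry":0,"rz":0,"claw":-1},
  {"x":0,"y":0,"z":0.01,"rx":0,"ry":0,"rz":0,"claw":-1},
  {"x":0,"y":0,"z":0.012,"rx":0,"ry":0,"rz":0,"claw":-1},
  {"x":0,"y":0,"z":0.012,"rx":0,"ry":0,"rz":0,"claw":-1},
  {"x":0,"y":0,"z":0.012,"rx":0,"ry":0,"rz":0,"claw":-1},
])

```text
time: 7.83
tool_pos: [0.4771, -0.1622, 0.0671]
tool_rot: [3.141, -0.0, -3.018]
contact_force: [0.7, 0.0, -3.7]
opening: 0.0318
grip_force: 55.0
```

```bash
python3 - <<'E'
from h import *
s=robot.observe();print(s['tool_pos'],s['tool_rot'],s['contact_force'],s['torque'],s['opening'])
E
```

```text
[ 0.47713007 -0.16218629  0.06708708] [ 3.14134976e+00 -1.74376597e-04 -3.01847865e+00] [ 0.68159979  0.0271779  -3.65365007] [0.06892973 0.02601594 0.01694767] 0.03183378684591297
```

Call:
step_arm([
  {"x":0,"y":0,"z":0.002,"rx":0,"ry":0,"rz":0,"claw":-1},
  {"x":0,"y":0,"z":0.004,"rx":0,"ry":0,"rz":0,"claw":-1},
  {"x":0,"y":0,"z":0.006,"rx":0,"ry":0,"rz":0,"claw":-1},
  {"x":0,"y":0,"z":0.008,"rx":0,"ry":0,"rz":0,"claw":-1},
  {"x":0,"y":0,"z":0.008,"rx":0,"ry":0,"rz":0,"claw":-1},
  {"x":0,"y":0,"z":0.008,"rx":0,"ry":0,"rz":0,"claw":-1},
])

```text
time: 8.33
tool_pos: [0.4774, -0.1623, 0.0619]
tool_rot: [-3.141, 0.001, -3.018]
contact_force: [-2.7, 1.3, 7.6]
opening: 0.0319
grip_force: 55.0
```

```bash
python3 - <<'E'
from h import *
s=robot.observe();print(s['tool_pos'],s['tool_rot'],s['contact_force'],s['torque'],s['opening'])
E
```

```text
[ 0.4773847  -0.1622783   0.06188889] [-3.14120715e+00  7.15480288e-04 -3.01843763e+00] [-2.69462778  1.32928623  7.62287915] [ 0.27914097  0.50553262 -0.00319869] 0.03185263421853674
```

Call:
step_arm([
  {"x":0,"y":0,"z":0.001,"rx":0,"ry":0,"rz":0,"claw":-1},
  {"x":0,"y":0,"z":0.002,"rx":0,"ry":0,"rz":0,"claw":-1},
  {"x":0,"y":0,"z":0.003,"rx":0,"ry":0,"rz":0,"claw":-1},
  {"x":0,"y":0,"z":0.003,"rx":0,"ry":0,"rz":0,"claw":-1},
  {"x":0,"y":0,"z":0.003,"rx":0,"ry":0,"rz":0,"claw":-1},
])

```text
time: 8.75
tool_pos: [0.4774, -0.1623, 0.0606]
tool_rot: [-3.141, 0.001, -3.018]
contact_force: [-4.9, 1.7, 16.1]
opening: 0.0318
grip_force: 55.0
```

```bash
python3 - <<'E'
from h import *
s=robot.observe();print(s['tool_pos'],s['tool_rot'],s['contact_force'],s['torque'],s['opening'])
E
```

```text
[ 0.47736931 -0.16230948  0.0605859 ] [-3.14089800e+00  1.10010018e-03 -3.01845854e+00] [-4.9271951   1.73189815 16.06547269] [0.53735962 0.89528616 0.00432658] 0.03179128246097367
```

Call:
step_arm([
  {"x":0.0005,"y":0,"z":0.0005,"rx":0,"ry":0,"rz":0,"claw":-1},
  {"x":0.0007,"y":0,"z":0.001,"rx":0,"ry":0,"rz":0,"claw":-1},
  {"x":0.0007,"y":0,"z":0.001,"rx":0,"ry":0,"rz":0,"claw":-1},
  {"x":0.0007,"y":0,"z":0.001,"rx":0,"ry":0,"rz":0,"claw":-1},
  {"x":0.0007,"y":0,"z":0.001,"rx":0,"ry":0,"rz":0,"claw":-1},
  {"x":0.0007,"y":0,"z":0.001,"rx":0,"ry":0,"rz":0,"claw":-1},
])

```text
time: 9.25
tool_pos: [0.4774, -0.1623, 0.0606]
tool_rot: [-3.141, 0.002, -3.018]
contact_force: [-5.8, 3.2, 21.7]
opening: 0.0314
grip_force: 55.0
```

```bash
python3 - <<'E'
from h import *
s=robot.observe();print(s['tool_pos'],s['tool_rot'],s['contact_force'],s['torque'],s['opening'],s['grip_force'])
im,d=read_camera('side');cv2.imwrite('pics/side4.png',cv2.resize(im[260:360,300:430],(780,600),interpolation=cv2.INTER_CUBIC))
P,_=cloud('side',d,np.ones((480,640),bool));yaw=s['tool_rot'][2]-np.pi
q=P-[*s['tool_pos'][:2],0];q=q@Rn.from_euler('z',yaw).as_matrix()
m=(abs(q[:,0])<.053)&(abs(q[:,1])<.038)&(abs(q[:,2]-.055)<.007)&(abs(q[:,1])>.018)
A=np.c_[q[m][:,:2],np.ones(m.sum())];print('plane',m.sum(),np.linalg.lstsq(A,q[m][:,2],rcond=None)[0],q[m][:,2].mean())
E
```

```text
[ 0.47738195 -0.16229957  0.06056747] [-3.14052734e+00  2.41272122e-03 -3.01844245e+00] [-5.83500768  3.23616019 21.65327559] [0.93829722 1.06662509 0.06074507] 0.03141538630295957 55.00680327415466
plane 403 [-0.00181427  0.01248596  0.05563613] 0.05552560092577932
```

View pics/side4.png

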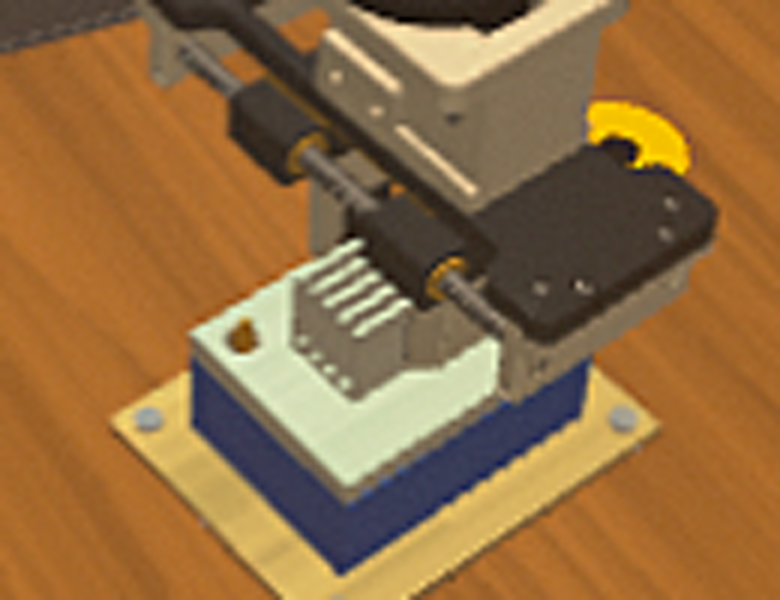

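The cover sits on the rim with no visible gap. Dowel A stands up through its hole at crop (243,333), and TCP height stayed constant while the force rose, so it is on the rigid rim. I'll check that the hold is stable, then hand in.

Call:
step_arm([
  {"x":0,"y":0,"z":0,"rx":0,"ry":0,"rz":0,"claw":-1},
  {"x":0,"y":0,"z":0,"rx":0,"ry":0,"rz":0,"claw":-1},
  {"x":0,"y":0,"z":0,"rx":0,"ry":0,"rz":0,"claw":-1},
  {"x":0,"y":0,"z":0,"rx":0,"ry":0,"rz":0,"claw":-1},
  {"x":0,"y":0,"z":0,"rx":0,"ry":0,"rz":0,"claw":-1},
  {"x":0,"y":0,"z":0,"rx":0,"ry":0,"rz":0,"claw":-1},
])

```text
time: 9.8
tool_pos: [0.4774, -0.1623, 0.0606]
tool_rot: [-3.14, 0.002, -3.019]
contact_force: [-5.5, 3.3, 21.3]
opening: 0.0316
grip_force: 55.0
```

```bash
python3 -c "
from cell import robot
print(robot.hand_in())"
```

```text
the job is handed in; nothing more can be done
None
```

The aluminium cover is on the blue case and still held pressed with about 21 N, and the job was handed in at about 9.8 s; it looks flush on the visible sides with dowel A up through its hole, while dowel B was hidden behind the gripper, so its fit is inferred from the cover reaching its closed height level on the rigid rim.

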